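# Hang the tool holder on its two pins

## Task

Pick the grey tool holder up from the worktop by its grip tab and hang it on the stand: feel gently for the two pins with its two holes, push it fully home until its back lies flat against the stand, and let it hang on both pins on its own. Touch the stand with only light force throughout, and leave the spool, the tape and the screw tray where they are.

Things in the scene. Friction and masses are not known exactly. Their poses are not given: they have to be found in the camera images.
- holder: Loose grey tool holder, 0.2 to 0.4 kg, upright on the worktop, shelves toward the robot. Origin: middle of the lower edge of its flat back face, at its underside. +z up, +y along its width, +x straight out of the back: the back is the plane x = 0, all else lies at negative x. Back plate 130 mm wide, 100 mm high, 8 mm thick. Two shelves reach forward to x = -58 mm, all below z = 48 mm.
- grip_tab (a point): Grip point in the holder's black tab, in the middle above the back plate: tab 50 mm wide (holder y), 12 mm thick (holder x -12 to 0), z 98 to 135 mm in the holder's frame. Grasp it across its thickness from above. This point: holder x -6, y 0, z 125 mm.
- hole_mid (a point): Point midway between the holder's two round holes, on the back face (holder x 0, y 0, z 75 mm). The holes, 10.5 mm diameter, go straight through the 8 mm plate along holder x at holder y -45 and +45 mm; their rims at the back have a 1 mm chamfer.
- stand: Stand fixed on the worktop; place and heading vary. Origin: on the worktop, mid-width, in the plane (x = 0) against which the holder's back comes to lie. +z up, +y along its width, -x its front. Base plate 12 mm thick, x -40 to 60, y -105 to 105 mm. Uprights at y -85 and 85 mm, behind x = 10 mm, up to z 181 mm. Nothing on it gives way.
- bar_mid (a point): Middle of the stand at pin height (stand x 0, y 0, z 165 mm). Pin bar: front face x = 0, z 155 to 175 mm. Two level 8 mm round-ended pins stick out of it to stand x = -35 mm at z = 165 mm, at y = d - 45 and d + 45 mm. The bar is clamped firmly anywhere sideways, d from -15 to +15 mm; this point does not shift with d and tells nothing of it: find d by feel, or look.
- rest_rail (a point): Middle of the front face of the fixed lower rail (stand x 0, y 0, z 105 mm; rail 20 mm high, 190 mm wide) on which the holder's back rests. Holder fully home: axes parallel to the stand's, back at stand x = 0, y = d, the upper rims of its holes lying on the pins, its origin about 89 mm above the worktop.
- spool: Bystander: blue and white reel of solder wire, about 60 x 82 x 40 mm, near the front of the worktop; origin under it.
- tape: Bystander: small roll of black tape lying flat, 55 mm across, 19 mm high; origin under it.
- tray: Bystander: round tin lid with screws, 80 mm across, 12 mm high; origin under it.

How it is judged:
By the outcome, as a careful person would: the job done as asked, in the order asked, and still so for the second after the job is handed in, with the robot touching nothing.
It also fails if it takes over 54 s, if anything falls off the work surface, if the arm or the gripper's body presses on something with over 40 N, if the wrist force passes 120 N, or if a joint passes its speed limit or range.

## Robot

A 6-joint arm with a two-finger parallel gripper is mounted at the origin on a cart in front of the work surface, level with it; the furniture and walls round the work are solid. World frame = base frame: x ahead of the robot, y to its left, z up, the work surface at z = 0. Lengths are in mm, angles in rad, forces in N, time in s.
With the tool pointing down it reaches from about 400 to 925 mm from the base axis. Payload 12.5 kg.
Tool frame: the origin (TCP) lies on the centre line of the jaws, within the pads' length; the fingertips stand 19 mm ahead of it and the grasp point (between the pads) is the TCP; z points along the fingers, y is the line along which they close (so a half turn about z gives the same grasp; the last joint's range is limited). The gripper opens to 95 mm and grips with 3 to 60 N. Pads are 20 mm wide; open, the fingers measure 119 mm over their backs; the gripper's body (75 mm by 180 mm) begins 59 mm behind the grasp point.
Start: joints at [1.194, 0.491, 1.559, -0, 1.092, -0.106], TCP at [167.171, 602.245, 233.661] pointing down, gripper open.
Joint ranges: [-3.1, 3.1], [-0.84, 2.19], [0.05, 2.79], [-1.13, 4.28], [0.06, 2.93], [-2.69, 2.69]. Speed limits (rad/s): [2.22, 2.22, 2.79, 3.14, 3.14, 3.14].

## Interface

Orientations are given as [roll, pitch, yaw] about the fixed x, y, z axes, in that order (R = Rz(yaw) Ry(pitch) Rx(roll)).
In Python, from cell import state, read_camera, job_done gives the robot as it stands.
- The arm moves only by the tool arm_command, never from a script. Its argument "deltas" is a list of rows, each an object of numbers: "dx", "dy", "dz": the shift along the world's x, y, z in m; "yaw": the turn about the world's z in degrees. In form: [{"dx": .., "dy": .., "dz": .., "yaw": ..}, ...]. A call has 1 to 20 rows; each row shifts and turns the commanded pose from where the row before left it; what a row does not reach is not made up. A row lasts 1/10 s, in which the tool goes at most 50 mm and 8.59 degrees, less where a joint would pass 70% of its speed; a pose out of reach is approached as far as the arm can. A call with a gripper value outside its range is refused whole. "gripper" is the finger opening in m, from 0 to 0.0951, set as the call begins (left out, the last holds). The fingers move at their own pace and stop on an object; the grip force is fixed at half the most. Time passes only in rows, so rows that do not move let the fingers close. It gives the time, the measured TCP pose, the force, the opening and the grip force at its end, in the units of the state.
- state(): the state, without advancing time (a new reading comes with each control period).
- read_camera(name): name is "scene" or "top" or "wrist"; returns a dict with "color" (384x512x3 uint8, red, green, blue), "range_z" (384x512 float32, mm along the optical axis (not along the pixel's ray), 0 where there is no reading), "fx", "fy", "cx", "cy" (pixels), "extrinsics" (4x4, takes a point from camera to world coordinates). Camera axes: x right, y up, looking along -z (the intrinsics and any distortion apply to the point x, -y, -z); pixel columns grow to the right and rows downward; lengths in mm; the calibration is good to about 2 mm. A picture is of the moment at which its call begins.
- job_done(): hands the job in; it is judged then, once.
The state is a dict: "t": time; "joints": joint angles; "qvel": joint speeds; "tau": joint torques, N m; "eef_pos": TCP position; "tcp_rot": TCP orientation; "ft_force": force on the tool from outside, world axes, zero at the start; "moment": the same for the moment, N m; "opening": opening from 0.0 (shut) to 1.0 (fully open); "grip_force": force on a finger pad.
Only numpy, scipy, OpenCV 4.12 (cv2) and the standard library are available. Lean on these libraries where they do the work, as an engineer would, in place of code of your own. Each camera call takes 0.05 s, during which the arm holds its last target. There are 200 camera calls.

## Working session

There is one attempt and no reset: what is moved stays moved. The work goes in short steps, Python scripts to look and compute and a tool call to move; the robot and the scene stay as the last step left them, time stands still between calls to the robot, and variables do not carry over. Pictures are saved under pics/ and viewed, at most 10 in all, crops included, and the job is handed in when it is done.

Besides the shell and the picture viewer there is one more tool, called after ">>>" by a JSON object that holds its "fn" and its "kwargs", one argument or row to a line. arm_command: Moves the arm, as the interface text tells. Its arguments: {"type":"object","properties":{"deltas":{"type":"array"},"gripper":{"type":"number"}},"required":["deltas"]}

```bash
mkdir -p pics; cat > h.py <<'E'
import numpy as np, cv2
from cell import state, read_camera, job_done
def cloud(c):
    d=c["range_z"]; v,u=np.mgrid[:d.shape[0],:d.shape[1]]
    p=np.stack([(u-c["cx"])/c["fx"]*d,-(v-c["cy"])/c["fy"]*d,-d],-1)
    E=np.array(c["extrinsics"]); return p@E[:3,:3].T+E[:3,3]
E
python3 - <<'E'
from h import *
import pickle
cs={n:read_camera(n) for n in("scene","top")}
pickle.dump(cs,open("c0.pkl","wb"))
for n,c in cs.items():
    cv2.imwrite(f"pics/{n}0.png",c["color"][...,::-1]); print(n,c["fx"],np.round(c["extrinsics"],2).tolist(),(c["range_z"]>0).mean(), [k for k in c])
print(state())
E
```

```text
scene 472.4933330770655 [[0.63, -0.5, 0.59, 1158.57], [0.77, 0.41, -0.48, -599.61], [0.0, 0.76, 0.65, 790.1], [0.0, 0.0, 0.0, 1.0]] 0.9960123697916666 ['color', 'range_z', 'fx', 'fy', 'cx', 'cy', 'extrinsics']
top 431.429375742187 [[-0.02, 0.99, -0.16, 393.14], [-1.0, -0.02, -0.03, -105.86], [-0.03, 0.16, 0.99, 1135.8], [0.0, 0.0, 0.0, 1.0]] 0.9958140055338541 ['color', 'range_z', 'fx', 'fy', 'cx', 'cy', 'extrinsics']
{'t': 0.1, 'joints': array([ 1.19442365e+00,  4.91468123e-01,  1.55938724e+00, -1.95662199e-05,
        1.09170195e+00, -1.05619261e-01]), 'qvel': array([-0.00013278, -0.00116814, -0.00074863,  0.00035408, -0.00011594,
        0.0009754 ]), 'tau': array([ 3.31547359e-03, -6.13624120e+01, -2.58605272e+01,  6.94370549e-02,
        4.70672816e-02, -2.50382311e-05]), 'eef_pos': array([167.08189965, 602.04804313, 233.13996939]), 'tcp_rot': array([-3.14063153e+00, -8.44399947e-05,  2.87084822e+00]), 'ft_force': array([0.94214525, 1.06323653, 0.00661581]), 'moment': array([ 0.02224731,  0.01313446, -0.0205878 ]), 'grip_force': 0.0, 'opening': 1.0055133461336572}
```

View pics/scene0.png

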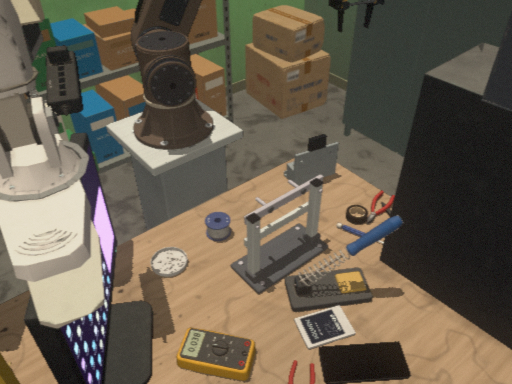

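View pics/top0.png

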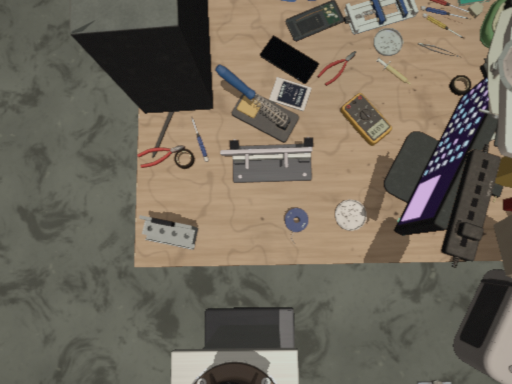

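The scene view shows the holder at about (312,160) and the stand at (285,235). In the top view the holder is at (170,232), the stand at (270,163), the spool at (296,219), the tray at (350,214) and the tape at (184,158). Next I'll measure these from depth.

```bash
python3 - <<'E'
from h import *
import pickle
cs=pickle.load(open("c0.pkl","rb"))
P=cloud(cs["top"]); S=cloud(cs["scene"])
print("table z top",np.median(P[240:250,230:270,2]),"scene",np.median(S[200:215,150:180,2]))
for nm,(a,b,c,d) in dict(holder=(210,252,138,202),stand=(132,188,215,320),spool=(205,235,280,312),tape=(145,172,172,197),tray=(198,232,332,370)).items():
    q=P[a:b,c:d].reshape(-1,3); q=q[(q[:,2]>6)&(q[:,2]<260)]
    print(nm,len(q),q.min(0).round(),q.max(0).round(),np.median(q,0).round())
img=cs["top"]["color"][...,::-1]
a=cv2.resize(img[125:190,205:325],None,fx=6,fy=6,interpolation=cv2.INTER_CUBIC)
im2=cs["scene"]["color"][...,::-1]
b=cv2.resize(im2[125:295,220:350],None,fx=3.5,fy=3.5,interpolation=cv2.INTER_CUBIC)
cv2.imwrite("pics/stand_top.png",a)
# merged point analysis: holder top heights
for nm,Q,(a,b,c,d) in (("top",P,(205,255,135,205)),("scene",S,(125,190,280,345))):
    q=Q[a:b,c:d].reshape(-1,3); 
    t=q[(q[:,2]>115)&(q[:,2]<145)&(q[:,0]>250)&(q[:,0]<600)&(q[:,1]>50)]
    print(nm,"tab",len(t), t.mean(0).round(1) if len(t) else"", t.min(0).round() if len(t) else "",t.max(0).round() if len(t) else "")
    t=q[(q[:,2]>85)&(q[:,2]<106)&(q[:,0]>250)&(q[:,0]<600)]
    if len(t)>5:
        print("plate",len(t),cv2.minAreaRect(t[:,:2].astype(np.float32)),np.percentile(t[:,2],[5,50,95]))
for nm,Q,(a,b,c,d) in (("top",P,(125,190,205,325)),("scene",S,(170,295,225,340))):
    q=Q[a:b,c:d].reshape(-1,3)
    for lo,hi in ((3,20),(95,120),(150,170),(170,178),(178,190)):
        t=q[(q[:,2]>lo)&(q[:,2]<hi)&(q[:,0]>350)&(q[:,0]<700)]
        if len(t)>5: print(nm,lo,hi,len(t),cv2.minAreaRect(t[:,:2].astype(np.float32)),t.mean(0).round(1))
E
```

```text
table z top -0.595644667920169 scene -221.9375871797394
holder 1062 [404.  90.   6.] [497. 228. 139.] [451. 152.  48.]
stand 3269 [ 562. -213.    6.] [714.  38. 186.] [ 619. -109.   14.]
spool 415 [ 437. -195.    7.] [ 503. -139.   45.] [ 474. -166.   40.]
tape 277 [618. 101.   6.] [682. 162.  25.] [653. 133.  17.]
tray 129 [ 445. -348.    6.] [ 526. -268.   16.] [ 483. -310.   10.]
top tab 118 [467.6 152.8 133.8] [457. 130. 116.] [477. 179. 139.]
plate 105 ((467.47601318359375, 154.05282592773438), (129.57901000976562, 13.103004455566406), 77.3697280883789) [ 95.28111143  99.93107026 103.38628111]
scene tab 160 [472.5 153.7 127.7] [458. 131. 115.] [483. 180. 137.]
plate 289 ((470.9610290527344, 156.53793334960938), (130.94424438476562, 16.051687240600586), 77.72937774658203) [ 85.92105588  95.86916248 103.3606834 ]
top 3 20 2122 ((630.49072265625, -85.92295837402344), (320.986328125, 144.49581909179688), 88.72824096679688) [ 617.  -100.9   11.1]
top 95 120 393 ((623.0515747070312, -106.59904479980469), (11.539497375488281, 189.34646606445312), 0.3602280020713806) [ 621.9 -106.5  112
[... 428 characters left out ...]
0 3040 ((553.0305786132812, -27.607467651367188), (268.9947509765625, 429.5633544921875), 46.196922302246094) [624.5 -91.1  11.5]
scene 95 120 721 ((634.9461059570312, -105.00645446777344), (32.14026641845703, 190.52410888671875), 0.349062979221344) [ 632.6 -103.5  108.5]
scene 150 170 538 ((620.2239990234375, -93.65764617919922), (70.34288787841797, 211.98806762695312), 0.2552003562450409) [ 630.9 -105.2  163.1]
scene 170 178 436 ((620.299560546875, -93.17085266113281), (61.078556060791016, 212.516845703125), 0.8197991251945496) [628.6 -98.9 173.9]
scene 178 190 175 ((638.5972290039062, -104.41239929199219), (24.44693946838379, 194.48243713378906), 0.9258719682693481) [ 640.5 -115.7  180.7]
```

View pics/stand_top.png

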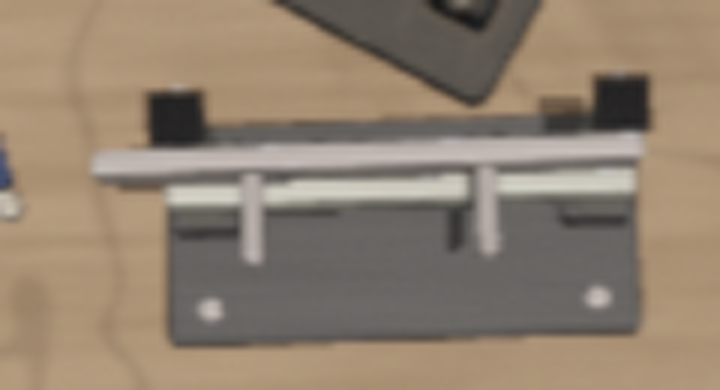

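The stand crop shows the bar shifted left. The pins are at crop columns about 253 and 486, with tips near rows 262 and 252. Now I'll cast these onto z=165 and fit the rail, bar and holder lines.

```bash
cat >> h.py <<'E'
def ray(c,u,v,z):
    E=np.array(c["extrinsics"]); d=E[:3,:3]@np.array([(u-c["cx"])/c["fx"],-(v-c["cy"])/c["fy"],-1.]); o=E[:3,3]
    return o+d*(z-o[2])/d[2]
E
python3 - <<'E'
from h import *
import pickle
cs=pickle.load(open("c0.pkl","rb")); c=cs["top"]
for nm,pts,z in (("pinL",[(253,180),(253,262)],169),("pinR",[(485,170),(489,252)],169),("railfront top edge",[(167,206),(467,198),(635,192)],115),("base front",[(172,345),(636,331)],12),("base sides",[(168,206),(636,195)],12),("bar front top",[(95,178),(640,158)],175),("screws",[(210,309),(598,297)],12)):
    print(nm,[ray(c,205+(x+.5)/6-.5,125+(y+.5)/6-.5,z).round(1).tolist() for x,y in pts])
for n,r in (("top",(205,255,135,205)),("scene",(125,190,280,345))):
    Q=cloud(cs[n]); a,b,e,d=r; q=Q[a:b,e:d].reshape(-1,3)
    t=q[(q[:,2]>55)&(q[:,2]<132)&(q[:,0]>430)&(q[:,0]<530)&(q[:,1]>70)&(q[:,1]<240)]
    th=np.radians(-12.5); ex=np.array([np.cos(th),np.sin(th)]); ey=np.array([-ex[1],ex[0]])
    x=t[:,:2]@ex; y=t[:,:2]@ey
    print(n,len(t),"x pct",np.percentile(x,[2,20,50,80,98]).round(1),"y",np.percentile(y,[1,99]).round(1))
    s=(t[:,2]>112); print(" tab x",np.percentile(x[s],[2,50,98]).round(1),"y",np.percentile(y[s],[2,98]).round(1), "grip origin ref",(np.array([470,153])@ex).round(1),(np.array([470,153])@ey).round(1))
    # colour
S=cs["scene"]; Q=cloud(S)
# back face of holder in scene: fit slope dx/dy
m=np.zeros(Q.shape[:2],bool); m[125:190,280:345]=1
m&=(Q[...,2]>20)&(Q[...,2]<95)&(Q[...,0]>440)&(Q[...,0]<520)
p=Q[m]; A=np.c_[p[:,1],np.ones(len(p))]; 
k=np.polyfit(p[:,1],p[:,0],1)
for _ in range(8):
    r=p[:,0]-np.polyval(k,p[:,1]); s=abs(r-np.median(r))<4; k=np.polyfit(p[s,1],p[s,0],1)
print("back face",np.degrees(np.arctan(k[0])),np.polyval(k,153),s.sum(),len(p))
m=np.zeros(Q.shape[:2],bool); m[170:295,225:340]=1
for lo,hi in((156,174),(96,114)):
    p=Q[m&(Q[...,2]>lo)&(Q[...,2]<hi)&(Q[...,0]>600)&(Q[...,0]<660)]; print(lo,np.percentile(p[:,0],[2,25,50,75,98]).round(1))
E
```

```text
pinL [[614.9, -48.9, 169.0], [583.0, -48.5, 169.0]]
pinR [[616.6, -137.7, 169.0], [584.7, -138.4, 169.0]]
railfront top edge [[617.5, -10.8, 115.0], [617.8, -132.0, 115.0], [618.6, -199.5, 115.0]]
base front [[577.4, -3.0, 12.0], [578.9, -207.1, 12.0]]
base sides [[640.1, -1.7, 12.0], [639.9, -209.3, 12.0]]
bar front top [[615.9, 11.0, 175.0], [618.4, -196.4, 175.0]]
screws [[593.1, -19.9, 12.0], [594.5, -191.0, 12.0]]
top 138 x pct [417.7 422.4 425.2 428.1 429.6] y [186.8 315.1]
 tab x [417.7 420.8 429.6] y [226.8 266. ] grip origin ref 425.7 251.1
scene 844 x pct [422.3 428.1 429.7 431.1 433.3] y [189.8 318.3]
 tab x [422.3 429.7 433.2] y [229.6 277.6] grip origin ref 425.7 251.1
back face 12.371633456110775 474.15276334744505 929 1002
156 [604.6 627.9 629.5 636.2 654. ]
96 [620.3 628.2 629.3 638.  650.4]
```

>>> {"fn": "arm_command", "kwargs": {
  "deltas": [
    {"dx":0.01,"dy":-0.016,"yaw":-3},
    {"dx":0.0215,"dy":-0.032,"yaw":-6},
    {"dx":0.0215,"dy":-0.032,"yaw":-6},
    {"dx":0.0215,"dy":-0.032,"yaw":-6},
    {"dx":0.0215,"dy":-0.032,"yaw":-6},
    {"dx":0.0215,"dy":-0.032,"yaw":-6},
    {"dx":0.0215,"dy":-0.032,"yaw":-6},
    {"dx":0.0215,"dy":-0.032,"yaw":-6},
    {"dx":0.0215,"dy":-0.032,"yaw":-6},
    {"dx":0.0215,"dy":-0.032,"yaw":-6},
    {"dx":0.0215,"dy":-0.032,"yaw":-6},
    {"dx":0.0215,"dy":-0.032,"yaw":-6},
    {"dx":0.0215,"dy":-0.032,"yaw":-6},
    {"dx":0.0215,"dy":-0.032,"yaw":-6},
    {"dx":0.012,"dy":-0.016,"yaw":-6},
    {},
    {}
  ],
  "gripper": 0.095
}}

```text
$.deltas[0]: bad value
```

```bash
python3 - <<'E'
from h import *
s=state(); print(s["t"],s["eef_pos"].round(1),np.degrees(s["tcp_rot"]).round(2),s["ft_force"].round(2),s["joints"].round(2))
c=read_camera("wrist"); cv2.imwrite("pics/w1.png",c["color"][...,::-1]); print(np.round(c["extrinsics"],2).tolist())
P=cloud(c); t=P[(P[...,2]>115)&(P[...,2]<142)&(abs(P[...,0]-468)<60)&(abs(P[...,1]-154)<60)]
print(len(t)); 
if len(t): 
  print(cv2.minAreaRect(t[:,:2].astype(np.float32)),t[:,2].max())
  t=t[t[:,2]>131]; print(cv2.minAreaRect(t[:,:2].astype(np.float32)))
t=P[(P[...,2]>94)&(P[...,2]<104)&(abs(P[...,0]-468)<60)&(abs(P[...,1]-154)<90)]
if len(t): print("plate top",len(t),cv2.minAreaRect(t[:,:2].astype(np.float32)))
E
```

```text
0.1 [167.1 602.  233.1] [-179.94   -0.    164.49] [0.94 1.06 0.01] [ 1.19  0.49  1.56 -0.    1.09 -0.11]
[[0.27, -0.92, -0.28, 88.68], [0.96, 0.26, 0.08, 625.12], [0.0, -0.29, 0.96, 383.53], [0.0, 0.0, 0.0, 1.0]]
0
```

View pics/w1.png

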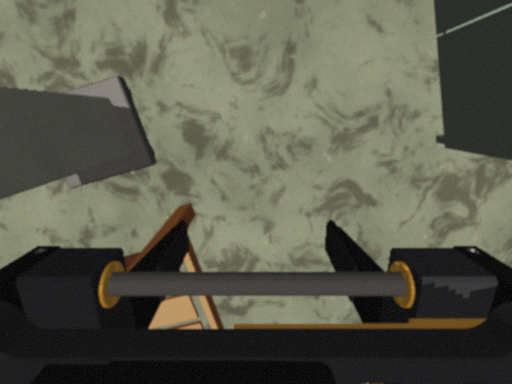

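The move was refused because every row needs all four keys. The wrist view shows only the floor, with the fingers at (150,270) and (350,270). I'll resend the move with full rows.

>>> {"fn": "arm_command", "kwargs": {
  "deltas": [
    {"dx":0.01,"dy":-0.016,"dz":0,"yaw":-3},
    {"dx":0.0215,"dy":-0.032,"dz":0,"yaw":-6},
    {"dx":0.0215,"dy":-0.032,"dz":0,"yaw":-6},
    {"dx":0.0215,"dy":-0.032,"dz":0,"yaw":-6},
    {"dx":0.0215,"dy":-0.032,"dz":0,"yaw":-6},
    {"dx":0.0215,"dy":-0.032,"dz":0,"yaw":-6},
    {"dx":0.0215,"dy":-0.032,"dz":0,"yaw":-6},
    {"dx":0.0215,"dy":-0.032,"dz":0,"yaw":-6},
    {"dx":0.0215,"dy":-0.032,"dz":0,"yaw":-6},
    {"dx":0.0215,"dy":-0.032,"dz":0,"yaw":-6},
    {"dx":0.0215,"dy":-0.032,"dz":0,"yaw":-6},
    {"dx":0.0215,"dy":-0.032,"dz":0,"yaw":-6},
    {"dx":0.0215,"dy":-0.032,"dz":0,"yaw":-6},
    {"dx":0.0215,"dy":-0.032,"dz":0,"yaw":-6},
    {"dx":0.012,"dy":-0.016,"dz":0,"yaw":-6},
    {"dx":0,"dy":0,"dz":0,"yaw":0},
    {"dx":0,"dy":0,"dz":0,"yaw":0}
  ],
  "gripper": 0.095
}}

```text
t: 1.85
eef_pos: [468.4, 154.2, 233.4]
tcp_rot: [-3.141, 0.0, 1.354]
ft_force: [-0.1, 0.6, 0.4]
opening: 0.998
grip_force: 0.0
```

```bash
python3 - <<'E'
from h import *
s=state(); print(s["t"],s["eef_pos"].round(1),np.degrees(s["tcp_rot"]).round(2),s["ft_force"].round(2),s["joints"].round(2))
c=read_camera("wrist"); cv2.imwrite("pics/w2.png",c["color"][...,::-1]); print(np.round(c["extrinsics"],2).tolist())
P=cloud(c); t=P[(P[...,2]>115)&(P[...,2]<142)&(abs(P[...,0]-468)<60)&(abs(P[...,1]-154)<60)]
print(len(t)); 
if len(t): 
  print(cv2.minAreaRect(t[:,:2].astype(np.float32)),t[:,2].max())
  t=t[t[:,2]>131]; print(cv2.minAreaRect(t[:,:2].astype(np.float32)))
t=P[(P[...,2]>94)&(P[...,2]<104)&(abs(P[...,0]-468)<60)&(abs(P[...,1]-154)<90)]
if len(t): print("plate top",len(t),cv2.minAreaRect(t[:,:2].astype(np.float32)))
E
```

```text
1.85 [468.4 154.2 233.4] [-1.7996e+02  1.0000e-02  7.7560e+01] [-0.14  0.56  0.38] [0.18 0.3  1.87 0.   0.96 0.4 ]
[[0.98, 0.21, 0.06, 486.44], [-0.22, 0.94, 0.28, 235.2], [-0.0, -0.29, 0.96, 383.83], [0.0, 0.0, 0.0, 1.0]]
651
((467.69378662109375, 157.57003784179688), (49.15175247192383, 11.969783782958984), 77.55547332763672) 136.5711621984516
((467.6039123535156, 157.5198516845703), (49.06967544555664, 11.900047302246094), 77.86923217773438)
plate top 422 ((467.4444580078125, 156.63214111328125), (129.63528442382812, 10.65800952911377), 77.79586029052734)
```

View pics/w2.png

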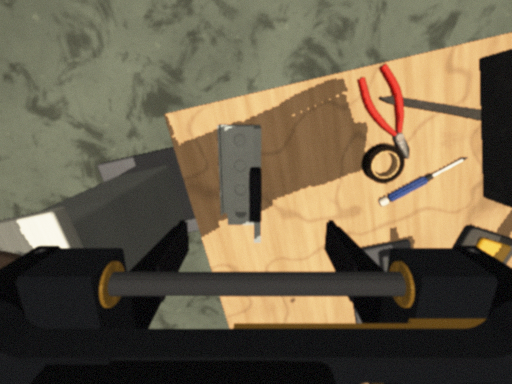

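The wrist view shows the black tab at (255,195), centred between the fingers, and its heading agrees. The correction is +2 mm in y, then I descend and grip.

>>> {"fn": "arm_command", "kwargs": {
  "deltas": [
    {"dx":0,"dy":0.002,"dz":-0.01,"yaw":0},
    {"dx":0,"dy":0,"dz":-0.02,"yaw":0},
    {"dx":0,"dy":0,"dz":-0.02,"yaw":0},
    {"dx":0,"dy":0,"dz":-0.02,"yaw":0},
    {"dx":0,"dy":0,"dz":-0.02,"yaw":0},
    {"dx":0,"dy":0,"dz":-0.012,"yaw":0},
    {"dx":0,"dy":0,"dz":-0.006,"yaw":0},
    {"dx":0,"dy":0,"dz":0,"yaw":0},
    {"dx":0,"dy":0,"dz":0,"yaw":0}
  ]
}}

```text
t: 2.8
eef_pos: [468.6, 156.7, 125.9]
tcp_rot: [3.141, -0.0, 1.353]
ft_force: [-0.3, -0.4, -0.3]
opening: 1.001
grip_force: 0.0
```

>>> {"fn": "arm_command", "kwargs": {
  "deltas": [
    {"dx":0,"dy":0,"dz":0,"yaw":0},
    {"dx":0,"dy":0,"dz":0,"yaw":0},
    {"dx":0,"dy":0,"dz":0,"yaw":0},
    {"dx":0,"dy":0,"dz":0,"yaw":0},
    {"dx":0,"dy":0,"dz":0,"yaw":0},
    {"dx":0,"dy":0,"dz":0,"yaw":0},
    {"dx":0,"dy":0,"dz":0,"yaw":0},
    {"dx":0,"dy":0,"dz":0,"yaw":0},
    {"dx":0,"dy":0,"dz":0,"yaw":0},
    {"dx":0,"dy":0,"dz":0,"yaw":0}
  ],
  "gripper": 0.0
}}

```text
t: 3.8
eef_pos: [468.7, 156.2, 125.7]
tcp_rot: [3.142, 0.0, 1.352]
ft_force: [-0.3, 0.5, -0.4]
opening: 0.214
grip_force: 0.0
```

>>> {"fn": "arm_command", "kwargs": {
  "deltas": [
    {"dx":0,"dy":0,"dz":0,"yaw":0},
    {"dx":0,"dy":0,"dz":0,"yaw":0},
    {"dx":0,"dy":0,"dz":0,"yaw":0},
    {"dx":0,"dy":0,"dz":0,"yaw":0},
    {"dx":0,"dy":0,"dz":0,"yaw":0}
  ]
}}

```text
t: 4.3
eef_pos: [468.6, 156.3, 125.6]
tcp_rot: [-3.142, 0.0, 1.352]
ft_force: [-0.9, 0.1, 0.1]
opening: 0.126
grip_force: 30.0
```

>>> {"fn": "arm_command", "kwargs": {
  "deltas": [
    {"dx":0,"dy":0,"dz":0.005,"yaw":0},
    {"dx":0,"dy":0,"dz":0.015,"yaw":0},
    {"dx":0,"dy":0,"dz":0.02,"yaw":0},
    {"dx":0,"dy":0,"dz":0.02,"yaw":0},
    {"dx":0,"dy":0,"dz":0.02,"yaw":0},
    {"dx":0,"dy":0,"dz":0.01,"yaw":0},
    {"dx":0.004,"dy":-0.012,"dz":0,"yaw":1},
    {"dx":0.008,"dy":-0.025,"dz":0,"yaw":1},
    {"dx":0.01,"dy":-0.03,"dz":0,"yaw":2},
    {"dx":0.01,"dy":-0.03,"dz":0,"yaw":2},
    {"dx":0.01,"dy":-0.03,"dz":0,"yaw":2},
    {"dx":0.01,"dy":-0.03,"dz":0,"yaw":2},
    {"dx":0.01,"dy":-0.03,"dz":0,"yaw":1},
    {"dx":0.01,"dy":-0.03,"dz":0,"yaw":1},
    {"dx":0.007,"dy":-0.021,"dz":0,"yaw":1},
    {"dx":0.003,"dy":-0.012,"dz":0,"yaw":0},
    {"dx":0,"dy":0,"dz":0,"yaw":0},
    {"dx":0,"dy":0,"dz":0,"yaw":0},
    {"dx":0,"dy":0,"dz":0,"yaw":0}
  ]
}}

```text
t: 6.2
eef_pos: [550.3, -92.7, 215.6]
tcp_rot: [-3.141, -0.0, 1.58]
ft_force: [0.1, 0.5, -3.2]
opening: 0.123
grip_force: 30.0
```

```bash
python3 - <<'E'
from h import *
import pickle
s=state(); print(s["t"],s["eef_pos"].round(1),np.degrees(s["tcp_rot"]).round(2),s["ft_force"].round(2),s["moment"].round(2),s["opening"])
cs={n:read_camera(n) for n in("scene","top","wrist")}
pickle.dump(cs,open("c1.pkl","wb"))
im=lambda n:cs[n]["color"][...,::-1]
a=cv2.resize(im("top")[125:205,205:325],(600,400),interpolation=cv2.INTER_CUBIC)
cv2.imwrite("pics/t3.png",a)
cv2.imwrite("pics/s3.png",cv2.resize(im("scene")[130:300,210:350],None,fx=3.5,fy=3.5,interpolation=cv2.INTER_CUBIC))
cv2.imwrite("pics/w3.png",im("wrist"))
E
```

```text
6.2 [550.3 -92.7 215.6] [-1.7998e+02 -1.0000e-02  9.0520e+01] [ 0.11  0.45 -3.18] [-0.06  0.04  0.02] 0.12331659880180249
```

View pics/w3.png

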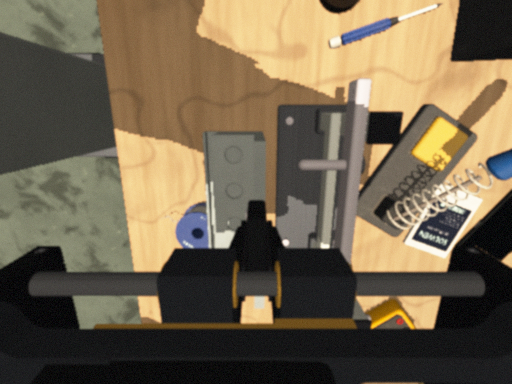

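View pics/s3.png

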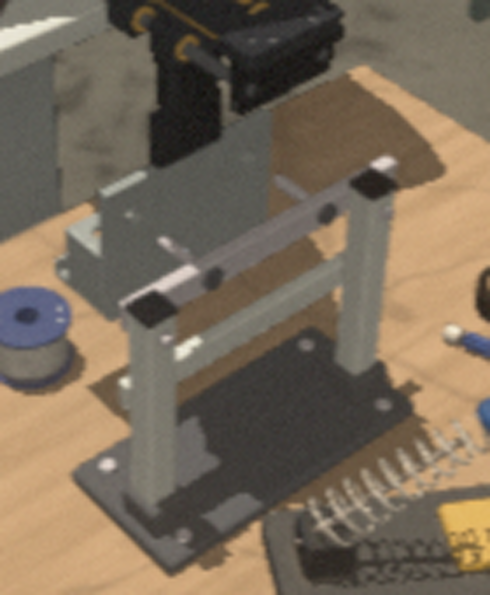

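The wrist view shows the holder plate with its +y edge near row 132 and right-hand edge near column 267. One pin is at (300–347,165). The scene crop shows the holder's back facing the bar, with pin tips near (163,240) and (278,180). I'll measure pin against plate in the same wrist image.

```bash
python3 - <<'E'
from h import *
import pickle
cs=pickle.load(open("c1.pkl","rb"))
for n in("wrist","top","scene"):
    P=cloud(cs[n]); X,Y,Z=P[...,0],P[...,1],P[...,2]
    pl=P[(abs(X-550)<14)&(Z>182)&(Z<198)&(Y<10)&(Y>-190)&(abs(Y+93)>30)]
    if len(pl)>10: print(n,"plate",len(pl),"x",np.percentile(pl[:,0],[2,50,98]).round(1),"y",np.percentile(pl[:,1],[0.5,1,50,99,99.5]).round(1),"z",np.median(pl[:,2]).round(1), cv2.minAreaRect(pl[:,:2].astype(np.float32)))
    for s,y0 in(("L",-48.5),("R",-138)):
        p=P[(X>585)&(X<610)&(Z>155)&(Z<175)&(abs(Y-y0)<12)]
        if len(p)>5:print(n,"pin",s,len(p),"y",np.percentile(p[:,1],[5,50,95]).round(1),"zmax",np.percentile(p[:,2],95).round(1),"fit dy/dx",np.polyfit(p[:,0],p[:,1],1).round(3),"xmin",P[(X>572)&(X<610)&(Z>155)&(Z<175)&(abs(Y-y0)<8)][:,0].min().round(1))
    b=P[(X>610)&(X<635)&(Z>171)&(Z<178)&(Y>-190)&(Y<10)]
    if len(b)>10: print(n,"bar top",cv2.minAreaRect(b[:,:2].astype(np.float32)),"z",np.median(b[:,2]).round(1),"xlow",np.percentile(b[:,0],[1,3]).round(1))
c=cs["scene"]; g=cv2.cvtColor(c["color"],cv2.COLOR_RGB2GRAY)
E=np.array(c["extrinsics"])
def rx(u,v,x):
    d=E[:3,:3]@np.array([(u-c["cx"])/c["fx"],-(v-c["cy"])/c["fy"],-1.]); o=E[:3,3]; return (o+d*(x-o[0])/d[0]).round(1)
f=lambda x,y:(210+(x+.5)/3.5-.5,130+(y+.5)/3.5-.5)
for nm,p in dict(holeR=(130,213),holeL=(250,158),tl=(270,113),tr=(103,190)).items(): print(nm,rx(*f(*p),556.3))
cv2.imwrite("pics/s3z.png",cv2.resize(c["color"][160:225,230:300,::-1],None,fx=8,fy=8,interpolation=cv2.INTER_CUBIC))
E
```

```text
wrist plate 787 x [548.8 552.7 556.7] y [-157.2 -156.9  -48.5  -27.5  -27.5] z 189.4 ((553.0277709960938, -92.48224639892578), (7.86331844329834, 130.23983764648438), 0.46080541610717773)
wrist pin L 336 y [-50.  -46.4 -43.5] zmax 168.9 fit dy/dx [ 9.0000e-03 -5.1944e+01] xmin 582.6
wrist bar top ((625.0877685546875, -84.67475891113281), (16.054805755615234, 189.2647705078125), 1.0644408464431763) z 174.1 xlow [616.7 617.1]
scene plate 155 x [550.  556.8 560.1] y [-158.  -157.9 -126.9  -28.4  -27.9] z 188.5 ((555.158935546875, -92.80133819580078), (10.959808349609375, 130.5816192626953), 0.04194028303027153)
scene pin L 35 y [-51.9 -48.9 -44.6] zmax 169.3 fit dy/dx [-6.0000e-03 -4.5025e+01] xmin 587.0
scene pin R 37 y [-141.6 -139.2 -135.2] zmax 170.6 fit dy/dx [-3.10000e-02 -1.20023e+02] xmin 587.0
scene bar top ((627.1918334960938, -89.59037780761719), (16.329431533813477, 198.19931030273438), 0.5089775323867798) z 174.4 xlow [619.3 619.9]
holeR [ 556.3 -138.9  166.8]
holeL [556.3 -44.  161.8]
tl [556.3 -28.7 189.3]
tr [ 556.3 -158.2  194. ]
```

View pics/s3z.png

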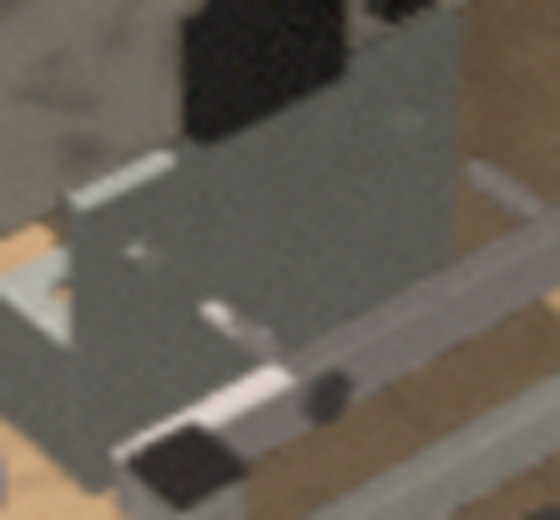

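The scene zoom shows the pin tip at (205,308) and the hole at (140,250), in line within error. Both views agree that the lateral error is about 1 mm or less. Next I approach to just short of the tips, then feel.

>>> {"fn": "arm_command", "kwargs": {
  "deltas": [
    {"dx":0.003,"dy":0,"dz":0,"yaw":0},
    {"dx":0.006,"dy":0,"dz":0,"yaw":0},
    {"dx":0.006,"dy":0,"dz":0,"yaw":0},
    {"dx":0.004,"dy":0,"dz":0,"yaw":0},
    {"dx":0.002,"dy":0,"dz":0,"yaw":0},
    {"dx":0.001,"dy":0,"dz":0,"yaw":0},
    {"dx":0.001,"dy":0,"dz":0,"yaw":0},
    {"dx":0,"dy":0,"dz":0,"yaw":0},
    {"dx":0,"dy":0,"dz":0,"yaw":0}
  ]
}}

```text
t: 7.25
eef_pos: [573.6, -93.8, 215.7]
tcp_rot: [3.142, -0.0, 1.579]
ft_force: [-0.0, -0.6, -2.3]
opening: 0.122
grip_force: 30.0
```

>>> {"fn": "arm_command", "kwargs": {
  "deltas": [
    {"dx":0.001,"dy":0,"dz":0,"yaw":0},
    {"dx":0.001,"dy":0,"dz":0,"yaw":0},
    {"dx":0.001,"dy":0,"dz":0,"yaw":0},
    {"dx":0.001,"dy":0,"dz":0,"yaw":0},
    {"dx":0,"dy":0,"dz":0,"yaw":0}
  ]
}}

```text
t: 7.75
eef_pos: [577.8, -93.8, 215.6]
tcp_rot: [3.141, 0.0, 1.579]
ft_force: [-0.2, 0.5, -3.4]
opening: 0.123
grip_force: 30.0
```

>>> {"fn": "arm_command", "kwargs": {
  "deltas": [
    {"dx":0.001,"dy":0,"dz":0,"yaw":0},
    {"dx":0.001,"dy":0,"dz":0,"yaw":0},
    {"dx":0,"dy":0,"dz":0,"yaw":0}
  ]
}}

```text
t: 8.05
eef_pos: [579.8, -93.8, 215.7]
tcp_rot: [3.141, 0.0, 1.579]
ft_force: [0.4, -0.1, -2.9]
opening: 0.124
grip_force: 30.0
```

>>> {"fn": "arm_command", "kwargs": {
  "deltas": [
    {"dx":0.001,"dy":0,"dz":0,"yaw":0},
    {"dx":0.001,"dy":0,"dz":0,"yaw":0},
    {"dx":0,"dy":0,"dz":0,"yaw":0}
  ]
}}

```text
t: 8.35
eef_pos: [581.8, -93.8, 215.6]
tcp_rot: [3.141, 0.0, 1.579]
ft_force: [0.0, -0.5, -2.0]
opening: 0.123
grip_force: 30.0
```

>>> {"fn": "arm_command", "kwargs": {
  "deltas": [
    {"dx":0.001,"dy":0,"dz":0,"yaw":0},
    {"dx":0.001,"dy":0,"dz":0,"yaw":0},
    {"dx":0,"dy":0,"dz":0,"yaw":0}
  ]
}}

```text
t: 8.65
eef_pos: [583.8, -93.8, 215.7]
tcp_rot: [3.141, 0.0, 1.579]
ft_force: [-0.1, 0.5, -2.7]
opening: 0.121
grip_force: 30.0
```

```bash
python3 - <<'E'
from h import *
s=state(); print(s["t"],s["eef_pos"].round(2),s["ft_force"].round(2),s["moment"].round(2))
P=cloud(read_camera("wrist")); X,Y,Z=P[...,0],P[...,1],P[...,2]
x0=s["eef_pos"][0]
pl=P[(X>x0-10)&(X<x0+12)&(Z>185)&(Z<195)&(Y>-60)&(Y<0)]
p=P[(X>x0+10)&(X<610)&(Z>160)&(Z<175)&(abs(Y+48)<12)]
print("edge y",np.percentile(pl[:,1],[98,99,99.5]).round(1),"pin",len(p),np.percentile(p[:,1],[3,50,97]).round(1),"z",np.percentile(p[:,2],95).round(1))
E
```

```text
8.65 [583.8  -93.78 215.65] [-0.14  0.54 -2.7 ] [-0.14  0.   -0.01]
edge y [-28.7 -28.5 -28.5] pin 241 [-50.7 -46.5 -43.3] z 168.9
```

>>> {"fn": "arm_command", "kwargs": {
  "deltas": [
    {"dx":0.001,"dy":0.0005,"dz":0,"yaw":0},
    {"dx":0.001,"dy":0,"dz":0,"yaw":0},
    {"dx":0.001,"dy":0,"dz":0,"yaw":0},
    {"dx":0,"dy":0,"dz":0,"yaw":0}
  ]
}}

```text
t: 9.1
eef_pos: [586.8, -93.3, 215.7]
tcp_rot: [3.141, 0.0, 1.579]
ft_force: [-0.3, 1.0, -2.8]
opening: 0.122
grip_force: 30.0
```

>>> {"fn": "arm_command", "kwargs": {
  "deltas": [
    {"dx":0.001,"dy":0,"dz":0,"yaw":0},
    {"dx":0.001,"dy":0,"dz":0,"yaw":0},
    {"dx":0.001,"dy":0,"dz":0,"yaw":0},
    {"dx":0,"dy":0,"dz":0,"yaw":0}
  ]
}}

```text
t: 9.5
eef_pos: [589.8, -93.3, 215.6]
tcp_rot: [3.141, 0.0, 1.579]
ft_force: [-0.7, 0.4, -2.4]
opening: 0.124
grip_force: 30.0
```

There is no contact force although the tips must be about 10 mm inside the holes. I continue gently.

>>> {"fn": "arm_command", "kwargs": {
  "deltas": [
    {"dx":0.0015,"dy":0,"dz":0,"yaw":0},
    {"dx":0.0015,"dy":0,"dz":0,"yaw":0},
    {"dx":0.0015,"dy":0,"dz":0,"yaw":0},
    {"dx":0.0015,"dy":0,"dz":0,"yaw":0},
    {"dx":0,"dy":0,"dz":0,"yaw":0}
  ]
}}

```text
t: 10.0
eef_pos: [595.9, -93.3, 215.6]
tcp_rot: [3.141, 0.0, 1.579]
ft_force: [-0.2, 0.4, -2.6]
opening: 0.123
grip_force: 30.0
```

>>> {"fn": "arm_command", "kwargs": {
  "deltas": [
    {"dx":0.0015,"dy":0,"dz":0,"yaw":0},
    {"dx":0.0015,"dy":0,"dz":0,"yaw":0},
    {"dx":0.0015,"dy":0,"dz":0,"yaw":0},
    {"dx":0.0015,"dy":0,"dz":0,"yaw":0},
    {"dx":0,"dy":0,"dz":0,"yaw":0}
  ]
}}

```text
t: 10.5
eef_pos: [601.9, -93.3, 215.6]
tcp_rot: [3.141, 0.0, 1.579]
ft_force: [-0.3, 0.2, -2.0]
opening: 0.124
grip_force: 30.0
```

>>> {"fn": "arm_command", "kwargs": {
  "deltas": [
    {"dx":0.001,"dy":0,"dz":0,"yaw":0},
    {"dx":0.001,"dy":0,"dz":0,"yaw":0},
    {"dx":0.001,"dy":0,"dz":0,"yaw":0},
    {"dx":0,"dy":0,"dz":0,"yaw":0}
  ]
}}

```text
t: 10.9
eef_pos: [604.8, -93.3, 215.7]
tcp_rot: [3.141, 0.0, 1.579]
ft_force: [0.7, 0.7, -3.3]
opening: 0.125
grip_force: 30.0
```

>>> {"fn": "arm_command", "kwargs": {
  "deltas": [
    {"dx":0.001,"dy":0,"dz":0,"yaw":0},
    {"dx":0.001,"dy":0,"dz":0,"yaw":0},
    {"dx":0.001,"dy":0,"dz":0,"yaw":0},
    {"dx":0,"dy":0,"dz":0,"yaw":0}
  ]
}}

```text
t: 11.3
eef_pos: [607.8, -93.2, 215.6]
tcp_rot: [3.142, 0.0, 1.579]
ft_force: [0.2, 0.0, -2.6]
opening: 0.127
grip_force: 30.0
```

>>> {"fn": "arm_command", "kwargs": {
  "deltas": [
    {"dx":0.001,"dy":0,"dz":0,"yaw":0},
    {"dx":0.0005,"dy":0,"dz":0,"yaw":0},
    {"dx":0,"dy":0,"dz":0,"yaw":0}
  ]
}}

```text
t: 11.6
eef_pos: [609.2, -93.2, 215.6]
tcp_rot: [3.142, -0.0, 1.579]
ft_force: [-0.0, 0.1, -2.2]
opening: 0.124
grip_force: 30.0
```

>>> {"fn": "arm_command", "kwargs": {
  "deltas": [
    {"dx":0.0005,"dy":0,"dz":0,"yaw":0},
    {"dx":0.0005,"dy":0,"dz":0,"yaw":0},
    {"dx":0,"dy":0,"dz":0,"yaw":0}
  ]
}}

```text
t: 11.9
eef_pos: [610.2, -93.3, 215.7]
tcp_rot: [3.141, 0.0, 1.579]
ft_force: [-0.2, 0.1, -2.7]
opening: 0.13
grip_force: 30.0
```

>>> {"fn": "arm_command", "kwargs": {
  "deltas": [
    {"dx":0.0005,"dy":0,"dz":0,"yaw":0},
    {"dx":0.0005,"dy":0,"dz":0,"yaw":0},
    {"dx":0,"dy":0,"dz":0,"yaw":0}
  ]
}}

```text
t: 12.2
eef_pos: [611.2, -93.3, 215.6]
tcp_rot: [3.142, -0.0, 1.579]
ft_force: [-0.3, 0.0, -2.6]
opening: 0.129
grip_force: 30.0
```

>>> {"fn": "arm_command", "kwargs": {
  "deltas": [
    {"dx":0.0005,"dy":0,"dz":0,"yaw":0},
    {"dx":0,"dy":0,"dz":0,"yaw":0}
  ]
}}

```text
t: 12.4
eef_pos: [611.4, -93.3, 215.7]
tcp_rot: [-3.141, -0.0, 1.579]
ft_force: [-2.4, 0.2, -0.6]
opening: 0.124
grip_force: 30.0
```

>>> {"fn": "arm_command", "kwargs": {
  "deltas": [
    {"dx":0.0005,"dy":0,"dz":0,"yaw":0},
    {"dx":0,"dy":0,"dz":0,"yaw":0}
  ]
}}

```text
t: 12.6
eef_pos: [611.5, -93.2, 215.7]
tcp_rot: [-3.14, -0.0, 1.579]
ft_force: [-5.3, 0.6, 1.8]
opening: 0.124
grip_force: 30.0
```

Contact with the stand at TCP x 611.4, which matches the expected plane at 617.4. I ease off slightly and lower the hole rims onto the pins.

>>> {"fn": "arm_command", "kwargs": {
  "deltas": [
    {"dx":-0.0005,"dy":0,"dz":0,"yaw":0},
    {"dx":0,"dy":0,"dz":-0.0004,"yaw":0},
    {"dx":0,"dy":0,"dz":-0.0004,"yaw":0},
    {"dx":0,"dy":0,"dz":0,"yaw":0}
  ]
}}

```text
t: 13.0
eef_pos: [611.4, -93.2, 214.8]
tcp_rot: [-3.141, -0.0, 1.579]
ft_force: [-5.5, 0.9, 0.6]
opening: 0.122
grip_force: 30.0
```

>>> {"fn": "arm_command", "kwargs": {
  "deltas": [
    {"dx":0,"dy":0,"dz":-0.0003,"yaw":0},
    {"dx":0,"dy":0,"dz":0,"yaw":0}
  ]
}}

```text
t: 13.2
eef_pos: [611.4, -93.2, 214.6]
tcp_rot: [-3.141, -0.0, 1.579]
ft_force: [-5.7, -0.3, 0.4]
opening: 0.125
grip_force: 30.0
```

```bash
python3 - <<'E'
from h import *
s=state(); print(s["t"],s["eef_pos"].round(2),np.degrees(s["tcp_rot"]).round(2),s["ft_force"].round(2),s["moment"].round(2))
E
```

```text
13.2 [611.37 -93.23 214.6 ] [-179.96   -0.     90.49] [-5.67 -0.27  0.35] [-0.1   1.14  0.01]
```

>>> {"fn": "arm_command", "kwargs": {
  "deltas": [
    {"dx":0,"dy":0,"dz":-0.0003,"yaw":0},
    {"dx":0,"dy":0,"dz":0,"yaw":0}
  ]
}}

```text
t: 13.4
eef_pos: [611.4, -93.2, 214.5]
tcp_rot: [-3.141, 0.0, 1.579]
ft_force: [-6.1, 0.2, 2.6]
opening: 0.123
grip_force: 30.0
```

>>> {"fn": "arm_command", "kwargs": {
  "deltas": [
    {"dx":0,"dy":0,"dz":-0.0003,"yaw":0},
    {"dx":0,"dy":0,"dz":0,"yaw":0}
  ]
}}

```text
t: 13.6
eef_pos: [611.4, -93.2, 214.5]
tcp_rot: [-3.141, 0.0, 1.579]
ft_force: [-6.6, -0.3, 5.5]
opening: 0.124
grip_force: 30.0
```

```bash
python3 - <<'E'
from h import *
s=state(); print(s["t"],s["eef_pos"].round(2),np.degrees(s["tcp_rot"]).round(2),s["ft_force"].round(2),s["moment"].round(2))
c=read_camera("scene"); cv2.imwrite("pics/s4.png",cv2.resize(c["color"][140:290,225:335,::-1],None,fx=4,fy=4,interpolation=cv2.INTER_CUBIC))
P=cloud(read_camera("wrist")); X,Y,Z=P[...,0],P[...,1],P[...,2]
for a,b in((-75,-50),(-50,-40),(-40,-28)):
    q=P[(Y>a)&(Y<b)&(X>600)&(X<640)&(Z>170)]
    pl=q[q[:,2]>184]; ba=q[(q[:,2]<178)&(q[:,2]>171)]
    print(a,"plate x",np.percentile(pl[:,0],[3,97]).round(1),"z",np.median(pl[:,2]).round(1),"bar x",np.percentile(ba[:,0],[3,97]).round(1) if len(ba) else "","z",np.median(ba[:,2]).round(1))
E
```

```text
13.6 [611.38 -93.23 214.52] [-179.99    0.     90.49] [-6.62 -0.25  5.52] [-0.05  1.45 -0.02]
-75 plate x [601.1 638.9] z 300.1 bar x [618.5 627. ] z 174.2
-50 plate x [609.7 617.1] z 188.2 bar x [618.2 629.3] z 174.1
-40 plate x [609.7 616.9] z 188.2 bar x [618.  626.5] z 174.2
```

View pics/s4.png

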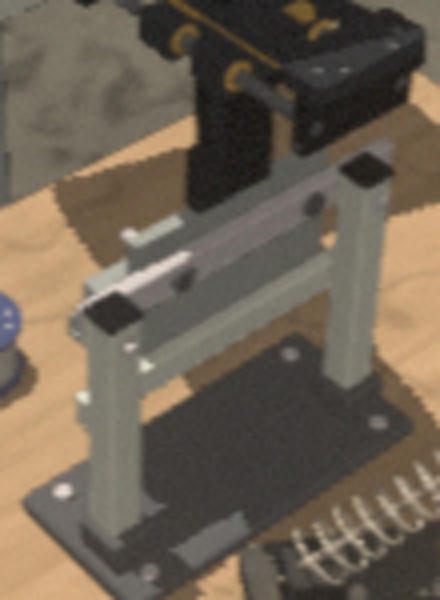

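The scene crop shows the holder's back against the bar and rail, with both pins through the holes. The weight is now on the pins. I ease off vertically and press home a little more to seat the top as well.

>>> {"fn": "arm_command", "kwargs": {
  "deltas": [
    {"dx":0,"dy":0,"dz":0.0004,"yaw":0},
    {"dx":0.0005,"dy":0,"dz":0,"yaw":0},
    {"dx":0.0005,"dy":0,"dz":0,"yaw":0},
    {"dx":0,"dy":0,"dz":0,"yaw":0},
    {"dx":0,"dy":0,"dz":0,"yaw":0}
  ]
}}

```text
t: 14.2
eef_pos: [611.5, -93.2, 214.5]
tcp_rot: [-3.139, -0.0, 1.579]
ft_force: [-10.2, 0.1, 5.5]
opening: 0.122
grip_force: 30.0
```

```bash
python3 - <<'E'
from h import *
s=state(); print(s["t"],s["eef_pos"].round(2),np.degrees(s["tcp_rot"]).round(2),s["ft_force"].round(2),s["moment"].round(2))
E
```

```text
14.2 [611.53 -93.22 214.53] [-1.7985e+02 -1.0000e-02  9.0500e+01] [-10.25   0.05   5.5 ] [-0.11  2.15  0.03]
```

Home with about 10 N. I open the gripper partly, wait, then check before lifting.

>>> {"fn": "arm_command", "kwargs": {
  "deltas": [
    {"dx":-0.0003,"dy":0,"dz":0.0003,"yaw":0},
    {"dx":0,"dy":0,"dz":0,"yaw":0}
  ]
}}

```text
t: 14.4
eef_pos: [611.5, -93.2, 214.5]
tcp_rot: [-3.139, -0.0, 1.579]
ft_force: [-7.7, 0.3, 2.0]
opening: 0.125
grip_force: 30.0
```

>>> {"fn": "arm_command", "kwargs": {
  "deltas": [
    {"dx":0,"dy":0,"dz":0,"yaw":0},
    {"dx":0,"dy":0,"dz":0,"yaw":0},
    {"dx":0,"dy":0,"dz":0,"yaw":0},
    {"dx":0,"dy":0,"dz":0,"yaw":0},
    {"dx":0,"dy":0,"dz":0,"yaw":0},
    {"dx":0,"dy":0,"dz":0,"yaw":0},
    {"dx":0,"dy":0,"dz":0,"yaw":0}
  ],
  "gripper": 0.045
}}

```text
t: 15.1
eef_pos: [612.4, -93.3, 214.7]
tcp_rot: [3.141, 0.0, 1.579]
ft_force: [0.3, -0.1, 0.4]
opening: 0.473
grip_force: 0.0
```

```bash
cat > chk.py <<'E'
from h import *
s=state(); print(s["t"],s["eef_pos"].round(2),s["ft_force"].round(2),s["opening"])
P=cloud(read_camera("wrist")); X,Y,Z=P[...,0],P[...,1],P[...,2]
for a,b in((-150,-125),(-50,-40),(-40,-28)):
    q=P[(Y>a)&(Y<b)&(X>600)&(X<640)&(Z>170)]
    pl=q[(q[:,2]>182)&(q[:,2]<196)]; ba=q[(q[:,2]<178)&(q[:,2]>171)]
    if len(pl)>5 and len(ba)>5: print(a,"plate x",np.percentile(pl[:,0],[3,97]).round(1),"z",np.median(pl[:,2]).round(1),"bar x",np.percentile(ba[:,0],[3,97]).round(1))
E
python3 chk.py
```

```text
15.1 [612.42 -93.27 214.66] [ 0.31 -0.12  0.39] 0.4733543532391448
-150 plate x [610.6 617.6] z 188.0 bar x [620.1 629.3]
-50 plate x [609.5 616.8] z 188.1 bar x [617.8 628.9]
-40 plate x [609.4 616.7] z 188.2 bar x [617.7 627. ]
```

It holds on its own with no force on the tool. I retreat upward and back.

>>> {"fn": "arm_command", "kwargs": {
  "deltas": [
    {"dx":0,"dy":0,"dz":0.005,"yaw":0},
    {"dx":0,"dy":0,"dz":0.01,"yaw":0},
    {"dx":0,"dy":0,"dz":0.015,"yaw":0},
    {"dx":0,"dy":0,"dz":0.02,"yaw":0},
    {"dx":0,"dy":0,"dz":0.02,"yaw":0},
    {"dx":-0.02,"dy":0,"dz":0.02,"yaw":0},
    {"dx":-0.03,"dy":0,"dz":0.01,"yaw":0},
    {"dx":-0.03,"dy":0,"dz":0,"yaw":0},
    {"dx":-0.02,"dy":0,"dz":0,"yaw":0},
    {"dx":0,"dy":0,"dz":0,"yaw":0},
    {"dx":0,"dy":0,"dz":0,"yaw":0}
  ]
}}

```text
t: 16.25
eef_pos: [512.9, -93.4, 315.7]
tcp_rot: [3.14, 0.001, 1.579]
ft_force: [1.0, 0.1, -0.4]
opening: 0.471
grip_force: 0.0
```

```bash
python3 chk.py; python3 - <<'E'
from h import *
c=read_camera("scene"); a=cv2.resize(c["color"][140:290,225:335,::-1],None,fx=3.5,fy=3.5,interpolation=cv2.INTER_CUBIC)
w=read_camera("wrist")["color"][...,::-1]; w=cv2.resize(w,(400,300)); b=np.zeros((a.shape[0],400,3),np.uint8); b[:300]=w
cv2.imwrite("pics/f5.png",np.hstack([a,b]))
P=cloud(c); m=(P[...,0]>600)&(P[...,0]<625)&(P[...,1]>-165)&(P[...,1]<-25)
for lo,hi in((120,150),(178,188),(195,222)):
    q=P[m&(P[...,2]>lo)&(P[...,2]<hi)]; print(lo,len(q),np.percentile(q[:,0],[10,50,90]).round(1) if len(q) else "")
E
```

```text
16.25 [512.86 -93.39 315.69] [ 1.01  0.09 -0.41] 0.47117758434471435
-150 plate x [609.8 617.8] z 187.9 bar x [609.9 627.3]
-50 plate x [608.9 617. ] z 188.0 bar x [609.  629.3]
-40 plate x [608.8 617. ] z 188.2 bar x [608.9 626.8]
120 369 [617.8 619.1 620.4]
178 220 [614.6 618.8 620.2]
195 239 [613.9 618.5 619.9]
```

View pics/f5.png

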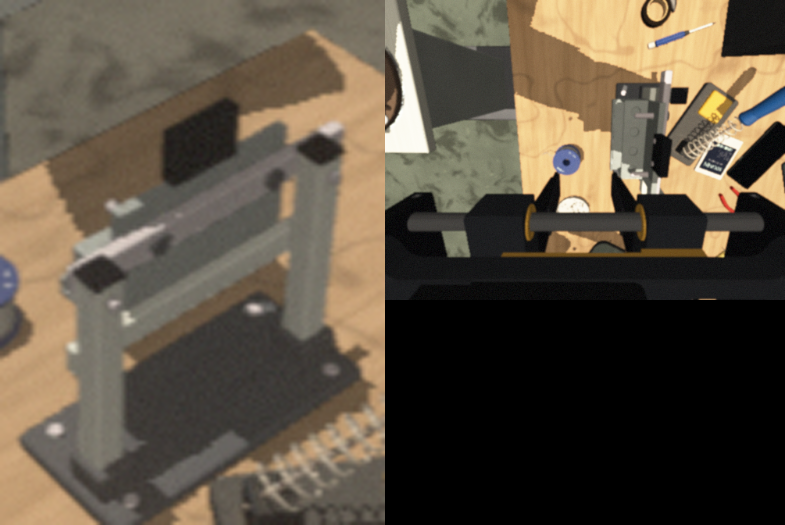

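The holder hangs flat on both pins: its back is at x about 618.5–619 at every height. The gripper is clear, and the spool and tape are undisturbed. I'm handing the job in.

```bash
python3 -c "from cell import job_done; print(job_done())"
```

```text
the job is handed in; nothing more can be done
None
```

The holder hangs on its own on both pins, back flat against the stand, after about 16 s of the 54 s allowed; the highest force I read against the stand was about 12 N, the spool, tape and tray were not touched, and the job is handed in.

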